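# Find the pot lid with the loose grip

## Task

Of the three lids on the wooden rest, one has a grip that has worked loose on its pivot: feel for it by rocking the upright grips sideways gently (no more than 6 N, or you strain the pivots) without tipping a lid, and do not take it away before you have rocked that loose grip over to its stop with its lid still seated. Lift the loose lid out, lower it gently, flat on the floor of the white canister box, and leave its grip pushed over against its stop there, so that anyone sees it is the bad one. The two sound lids stay on their seats, and the pot, timer and spoon holder where they are.

Things in the scene. Friction and masses are not known exactly. Their poses are not given: they have to be found in the camera images.
- lid_1_disc (a point): Round steel lid, 120 mm across its red silicone edge, disc 16 mm thick, about 0.5 kg. Point: disc centre, 8 mm above its underside; z up, x along the grip's pivot pin, which lies 22 mm above the underside. Sits loose between four dowels, 2 mm slack; over 6 N of sideways push on a grip strains its pivot. One of the three lids is loose, all look alike, numbers tell nothing.
- lid_1_grip (a point): Black tab on that lid: 38 mm along x, 14 mm thick along y, from 19 to 77 mm above the lid's underside; rocks only along y. Point: on its centre line, 25 mm below its top, 30 mm above the pin. Pushed 40 mm above the pin, a sound grip gives about 1 mm at 3 N and springs back; a loose one rocks freely (under 1 N) about 8 mm (0.2 rad) to either side, then meets a hard stop, and stays where it is left.
- lid_2_disc (a point): Round steel lid, 120 mm across its red silicone edge, disc 16 mm thick, about 0.5 kg. Point: disc centre, 8 mm above its underside; z up, x along the grip's pivot pin, which lies 22 mm above the underside. Sits loose between four dowels, 2 mm slack; over 6 N of sideways push on a grip strains its pivot. One of the three lids is loose, all look alike, numbers tell nothing.
- lid_2_grip (a point): Black tab on that lid: 38 mm along x, 14 mm thick along y, from 19 to 77 mm above the lid's underside; rocks only along y. Point: on its centre line, 25 mm below its top, 30 mm above the pin. Pushed 40 mm above the pin, a sound grip gives about 1 mm at 3 N and springs back; a loose one rocks freely (under 1 N) about 8 mm (0.2 rad) to either side, then meets a hard stop, and stays where it is left.
- lid_3_disc (a point): Round steel lid, 120 mm across its red silicone edge, disc 16 mm thick, about 0.5 kg. Point: disc centre, 8 mm above its underside; z up, x along the grip's pivot pin, which lies 22 mm above the underside. Sits loose between four dowels, 2 mm slack; over 6 N of sideways push on a grip strains its pivot. One of the three lids is loose, all look alike, numbers tell nothing.
- lid_3_grip (a point): Black tab on that lid: 38 mm along x, 14 mm thick along y, from 19 to 77 mm above the lid's underside; rocks only along y. Point: on its centre line, 25 mm below its top, 30 mm above the pin. Pushed 40 mm above the pin, a sound grip gives about 1 mm at 3 N and springs back; a loose one rocks freely (under 1 N) about 8 mm (0.2 rad) to either side, then meets a hard stop, and stays where it is left.
- lid_rest: Fixed wooden board 150 (x) x 430 (y) mm, 10 mm thick, origin under its centre; three lid seats on its top at y = -140, 0 and +140 mm, each between four dowels that rise 13 mm above the board.
- canister_in (a point): White canister box, fixed, open at the top: outside 190 x 190 mm, 85 mm tall, walls 6 mm, clear sliding door (shut, 80 mm high) in its front face (-x). This point is the centre of its inner floor, 6 mm above the worktop; inside 178 x 178 mm, empty.
- pot_mid (a point): Bystander: open steel rice pot, 160 mm across (208 mm over its side handles, along y), 85 mm tall, on the 5 mm thick black glass hob; point on its axis 45 mm above its underside.
- timer_mid (a point): Bystander: white kitchen timer with an orange dial, 68 mm across, 40 mm tall; point on its axis 20 mm above the worktop.
- holder_mid (a point): Bystander: blue ceramic spoon holder cup, 84 mm across, 75 mm tall; point on its axis half-way up.
Mind the look-alikes: they are no part of the job. What is shaped like the part that bears lid_2_disc but purple or turquoise is not meant.

How it is judged:
By the outcome, as a careful person would: the job done as asked, in the order asked, and still so for the second after the job is handed in, with the robot touching nothing.
It also fails if it takes over 72 s, if anything falls off the work surface, if the arm or the gripper's body presses on something with over 40 N, if the wrist force passes 120 N, or if a joint passes its speed limit or range.

## Robot

A 6-joint arm with a two-finger parallel gripper is mounted at the origin on the work surface. World frame = base frame: x ahead of the robot, y to its left, z up, the work surface at z = 0. Lengths are in mm, angles in rad, forces in N, time in s.
With the tool pointing down it reaches from about 350 to 925 mm from the base axis. Payload 6.4 kg.
Tool frame: the origin (TCP) lies between the finger pads; the fingertips stand 22 mm ahead of it and the grasp point (between the pads) lies 3 mm ahead of it; z points along the fingers, y is the line along which they close (so a half turn about z gives the same grasp; the last joint's range is limited). The gripper opens to 94 mm and grips with 3 to 60 N. Pads are 16 mm wide; open, the fingers measure 119 mm over their backs; the gripper's body (75 mm by 177 mm) begins 78 mm behind the grasp point.
Start: joints at [1.147, 0.245, 1.558, -0, 1.339, -0.174], TCP at [160.683, 629.837, 227.455] pointing down, gripper open.
Joint ranges: [-3.13, 3.13], [-1.02, 2.26], [0.13, 2.54], [-0.95, 4.09], [0.21, 2.88], [-2.74, 2.74]. Speed limits (rad/s): [2.57, 2.57, 3.14, 3.14, 3.14, 3.14].

## Interface

Orientations are given as [roll, pitch, yaw] about the fixed x, y, z axes, in that order (R = Rz(yaw) Ry(pitch) Rx(roll)).
In Python, from workcell import ctrl gives the robot as it stands.
- The arm moves only by the tool arm_command, never from a script. Its argument "deltas" is a list of rows, each a list of 5 numbers: the shift along the tool's x, y, z in mm, then the turn about the tool's z in rad, then the opening, from 0 (shut) to 1 (fully open). In form: [[x, y, z, turn, grip], ...]. A call has exactly 8 rows; each row shifts and turns the commanded pose from where the row before left it, along the tool's axes as they then stand; what a row does not reach is not made up. A row lasts 1/8 s, in which the tool goes at most 62.5 mm and 10.7 degrees, less where a joint would pass 70% of its speed; a pose out of reach is approached as far as the arm can. A call is refused whole if a number of a shift passes 62.5 or a number of a turn 0.188, either way. A call with a gripper value outside its range is refused whole. The fingers move at their own pace and stop on an object; "newtons" is the grip in N (left out, the last holds). Time passes only in rows, so rows that do not move let the fingers close, or fill a call up. It gives the time, the measured TCP pose, the force, the opening and the grip force at its end, in the units of the state.
- ctrl.get_state(): the state, without advancing time (a new reading comes with each control period).
- ctrl.grab_frame(name): name is "scene" or "top" or "wrist"; returns a dict with "image" (400x640x3 uint8, red, green, blue), "fx", "fy", "cx", "cy" (pixels), "rvec" (rotation vector, rad) and "tvec" (3), from world to camera coordinates, as OpenCV has them; the wrist camera has in their place "hand_eye" (4x4, takes a point from camera to tool coordinates, whose origin is the TCP and whose axes are the flange's). Camera axes: x right, y down, z forward; pixel columns grow to the right and rows downward; lengths in mm; the calibration is good to about 2 mm. The wrist camera is an equidistant fisheye: a pixel r from the principal point sees the ray r / f radians off the axis. A picture is of the moment at which its call begins: read the wrist's pose just before it. There is no depth.
- ctrl.job_done(): hands the job in; it is judged then, once.
The state is a dict: "time_s": time; "joint_pos": joint angles; "qd": joint speeds; "joint_torque": joint torques, N m; "ee_pos": TCP position; "orientation": TCP orientation; "ft_force": force on the tool from outside, world axes, zero at the start; "torque": the same for the moment, N m; "finger_gap": opening from 0.0 (shut) to 1.0 (fully open); "grip_force": force on a finger pad.
Only numpy, scipy, OpenCV 4.12 (cv2) and the standard library are available. Lean on these libraries where they do the work, as an engineer would, in place of code of your own. Each camera call takes 0.05 s, during which the arm holds its last target. There are 200 camera calls.

## Working session

There is one attempt and no reset: what is moved stays moved. The work goes in short steps, Python scripts to look and compute and a tool call to move; the robot and the scene stay as the last step left them, time stands still between calls to the robot, and variables do not carry over. Pictures are saved under pics/ and viewed, at most 10 in all, crops included, and the job is handed in when it is done.

Besides the shell and the picture viewer there is one more tool, called after "Emit:" by a JSON object that holds its "op" and its "data". arm_command: Moves the arm, as the interface text tells. Its arguments: {"type":"object","properties":{"deltas":{"type":"array"},"newtons":{"type":"number"}},"required":["deltas"]}

```bash
mkdir -p pics
cat > h.py <<'E'
import numpy as np, cv2
from workcell import ctrl
def cam(f):
    K=np.array([[f['fx'],0,f['cx']],[0,f['fy'],f['cy']],[0,0,1.]]);R=cv2.Rodrigues(np.array(f['rvec'],float))[0];return K,R,np.array(f['tvec'],float).ravel()
def onz(f,u,v,z):
    K,R,t=cam(f);d=R.T@np.linalg.solve(K,[u,v,1.]);c=-R.T@t;return c+d*(z-c[2])/d[2]
def proj(f,P):
    K,R,t=cam(f);p=(R@np.asarray(P,float).T).T+t;p=p@K.T;return p[:,:2]/p[:,2:]
def save(n,im): cv2.imwrite(f'pics/{n}.png',im[:,:,::-1])
E
python3 - <<'E'
from h import *
import pickle
s=ctrl.get_state();print(s)
fs={n:ctrl.grab_frame(n) for n in('scene','top')}
pickle.dump(fs,open('f.pkl','wb'))
for n in fs: save(n,fs[n]['image']);f=fs[n];print(n,f['fx'],-cam(f)[1].T@cam(f)[2])
E
```

```text
{'time_s': 0.0, 'joint_pos': array([ 1.14691433e+00,  2.45812486e-01,  1.55896267e+00, -1.56060828e-05,
        1.33870263e+00, -1.74120429e-01]), 'qd': array([-3.72531972e-04,  7.65256885e-04, -3.57306336e-03,  1.34679234e-03,
       -2.60826145e-03, -8.30689370e-05]), 'joint_torque': array([-7.98655456e-04, -4.15808487e+01, -3.14615858e+01,  6.85620401e-02,
        3.29086266e-02, -1.32427072e-04]), 'ee_pos': array([160.44666128, 629.32610952, 226.37394068]), 'orientation': array([-3.13973339e+00, -3.11632725e-04,  2.89183440e+00]), 'ft_force': array([-0.9993503 ,  0.02573031, -0.3330822 ]), 'torque': array([ 0.00864803, -0.04368337,  0.02476853]), 'grip_force': 0.0, 'finger_gap': 0.9983599821210246}
scene 497.88246576016076 [1469.44194446  104.07168861 1280.31579171]
top 448.792322830897 [ 448.87997106 -129.80088688 1498.74402028]
```

View pics/top.png

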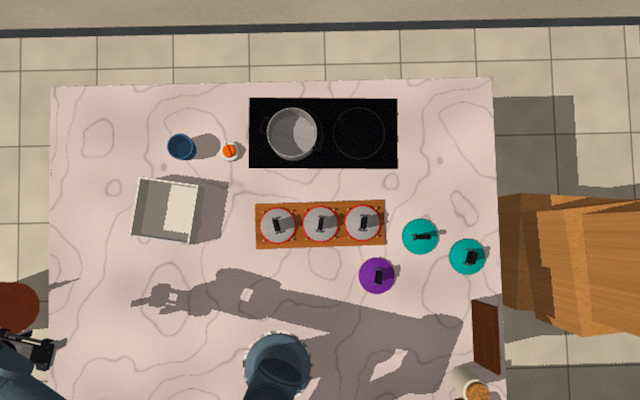

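View pics/scene.png

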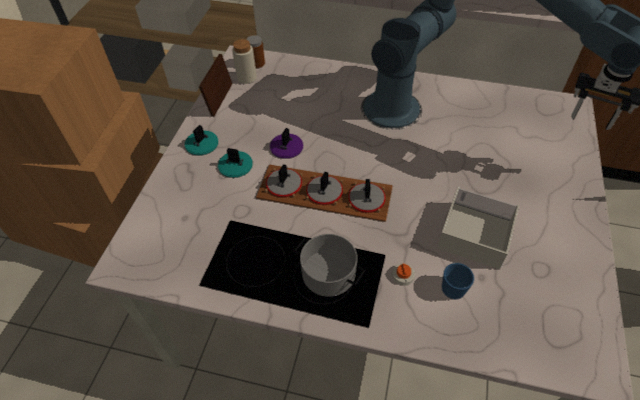

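The top view shows three red-edged lids on the wooden rest at about (278,224), (321,223) and (363,223). The canister is at (167,210), the pot at (292,134), the timer at (230,151) and the holder at (181,147). The purple (377,275) and turquoise (420,236), (467,256) lids are off the rest, so they're look-alikes. Next, an enlarged crop and the measurements.

Run:
```python
from h import *
import pickle
fs=pickle.load(open('f.pkl','rb'));f=fs['top'];im=f['image']
a=im[185:265,240:400];b=im[170:250,120:240]
save('crop',np.hstack([cv2.resize(x,None,fx=k,fy=k,interpolation=cv2.INTER_CUBIC) for x,k in((a,5),)]))
i=im.astype(int);red=((i[...,0]>120)&(i[...,1]<75)&(i[...,2]<75)).astype(np.uint8)
for u in(278,321,363):
    v=224;m=np.zeros_like(red);m[v-24:v+24,u-21:u+22]=red[v-24:v+24,u-21:u+22]
    p=np.argwhere(m)[:,::-1].astype(np.float32)
    (c,ax,an)=cv2.fitEllipse(p)
    g=(i.max(2)<45);mm=np.zeros_like(red);mm[v-16:v+16,u-14:u+15]=g[v-16:v+16,u-14:u+15]
    q=np.argwhere(mm)[:,::-1]
    print(c,ax,an,onz(f,*c,18).round(1),'grip',len(q),q.mean(0),q.min(0),q.max(0))
# rest corners
hsv=cv2.cvtColor(im,cv2.COLOR_RGB2HSV)
w=((hsv[...,0]>8)&(hsv[...,0]<22)&(hsv[...,1]>110)).astype(np.uint8);w[:190]=0;w[262:]=0;w[:,:245]=0;w[:,395:]=0
w=cv2.morphologyEx(w,cv2.MORPH_OPEN,np.ones((3,3)))
r=cv2.minAreaRect(np.argwhere(w)[:,::-1].astype(np.float32));bx=cv2.boxPoints(r)
for p in bx: print('rest',p,onz(f,*p,10).round(1))
for p in((141,178),(201,187),(191,244),(132,236)): print('can rim',onz(f,*p,85).round(1))
for n,p,z in(('pot',(292,134),90),('timer',(230,151),40),('holder',(181,147),75)):print(n,onz(f,*p,z).round())
```

```text
(277.58843994140625, 225.211669921875) (36.158119201660156, 39.73477554321289) 72.48368835449219 [460.4 -10.6  18. ] grip 53 [276.26415094 224.96226415] [273 220] [279 230]
(320.58245849609375, 223.34390258789062) (36.45257568359375, 38.342315673828125) 63.568687438964844 [ 463.  -152.3   18. ] grip 42 [320.30952381 223.4047619 ] [318 218] [322 229]
(363.3372497558594, 221.81771850585938) (37.092708587646484, 40.44054412841797) 65.73919677734375 [ 464.6 -293.4   18. ] grip 57 [363.47368421 222.1754386 ] [361 217] [366 228]
rest [254.36246 203.82939] [533.2  65.7  10. ]
rest [383.5367  199.29695] [ 537.9 -363.8   10. ]
rest [385.10513 243.99629] [ 389.6 -364.2   10. ]
rest [255.93088 248.52873] [385.4  63.   10. ]
can rim [619.3 411.8  85. ]
can rim [586.2 223.1  85. ]
can rim [407.8 256.2  85. ]
can rim [437.4 440.4  85. ]
pot [747. -68.  90.]
timer [707. 138.  40.]
holder [717. 288.  75.]
```

View pics/crop.png

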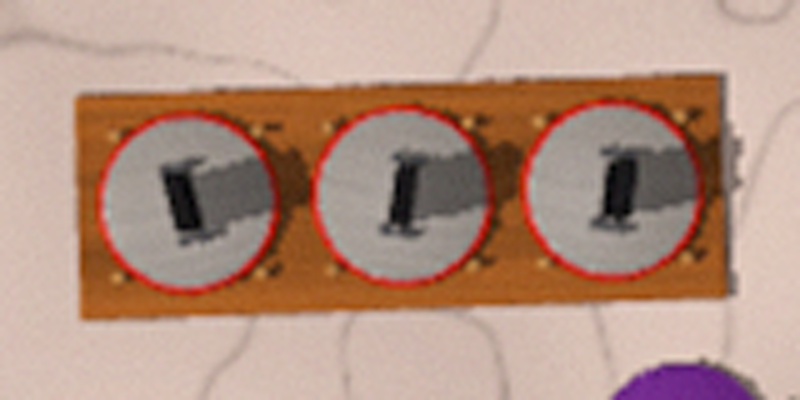

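The crop confirms it: the three red-edged lids at (278,225), (321,223) and (363,222) sit on the wooden rest between dowels, and the purple and turquoise ones are elsewhere. The grips run roughly along x, with yaw about +0.15, -0.1 and -0.1. Next I move over the middle lid and look with the wrist camera.

Emit:
{"op": "arm_command", "data": {"deltas": [[0, 0, 0, -0.15, 1], [-27, -53.3, 0, 0, 1], [-27, -53.3, 0, 0, 1], [-27, -53.3, 0, 0, 1], [-27, -53.3, 0, 0, 1], [-27, -53.3, 0, 0, 1], [-27, -53.3, 0, 0, 1], [-27, -53.3, 0, 0, 1]]}}

```text
time_s: 1.1
ee_pos: [311.6, 238.0, 227.2]
orientation: [-3.142, 0.0, 3.043]
ft_force: [1.4, -0.7, 0.7]
finger_gap: 1.004
grip_force: 0.0
```

Emit:
{"op": "arm_command", "data": {"deltas": [[-27, -53.3, 0, 0, 1], [-27, -53.3, 0, 0, 0.4], [-27, -53.3, 0, 0, 0.4], [-27, -53.3, 0, 0, 0.4], [-27, -53.3, 0, 0, 0.4], [-27, -53.3, 0, 0, 0.4], [-27, -53.3, 0, 0, 0.4], [0, 0, 0, 0, 0.4]]}}

```text
time_s: 2.1
ee_pos: [462.8, -153.3, 226.8]
orientation: [3.141, -0.001, 3.037]
ft_force: [0.5, 0.7, -0.6]
finger_gap: 0.4
grip_force: 0.0
```

```bash
cat >> h.py <<'E'
from scipy.spatial.transform import Rotation as Ro
def wpose(s,f):
    T=np.eye(4);T[:3,:3]=Ro.from_euler('xyz',s['orientation']).as_matrix();T[:3,3]=s['ee_pos'];return T@np.array(f['hand_eye'],float)
def wonz(T,f,u,v,z):
    x,y=u-f['cx'],v-f['cy'];r=np.hypot(x,y);th=r/f['fx'];d=np.array([np.sin(th)*x/max(r,1e-9),np.sin(th)*y/max(r,1e-9),np.cos(th)])
    d=T[:3,:3]@d;c=T[:3,3];return c+d*(z-c[2])/d[2]
def wproj(T,f,P):
    p=(np.asarray(P,float)-T[:3,3])@T[:3,:3];r=np.hypot(p[:,0],p[:,1]);th=np.arctan2(r,p[:,2]);return np.c_[f['cx']+f['fx']*th*p[:,0]/r,f['cy']+f['fy']*th*p[:,1]/r]
def st():
    s=ctrl.get_state();print(round(s['time_s'],2),s['ee_pos'].round(1),s['orientation'].round(3),'F',s['ft_force'].round(2),'M',s['torque'].round(3),'gap',round(s['finger_gap'],3),'g',round(s['grip_force'],2));return s
E
python3 - <<'E'
from h import *
import pickle
s=st();f=ctrl.grab_frame('wrist');pickle.dump((s,f),open('w.pkl','wb'));save('w1',f['image']);st()
print(f['fx'],np.array(f['hand_eye']).round(2).tolist())
T=wpose(s,f);print(wproj(T,f,[(460,-11,18),(463,-152,18),(465,-293,18)]).round())
E
```

```text
2.1 [ 462.8 -153.3  226.8] [ 3.141e+00 -1.000e-03  3.037e+00] F [ 0.48  0.71 -0.57] M [0.052 0.069 0.015] gap 0.4 g 0.0
2.15 [ 462.2 -151.4  226.7] [ 3.141e+00 -2.000e-03  3.039e+00] F [-0.08  0.7  -0.66] M [ 0.007 -0.072 -0.039] gap 0.395 g 0.0
309.70691628693146 [[0.0, -0.97, -0.23, 66.06], [1.0, 0.0, 0.0, -0.64], [-0.0, -0.23, 0.97, -158.6], [0.0, 0.0, 0.0, 1.0]]
[[435. 170.]
 [323. 183.]
 [213. 197.]]
```

View pics/w1.png

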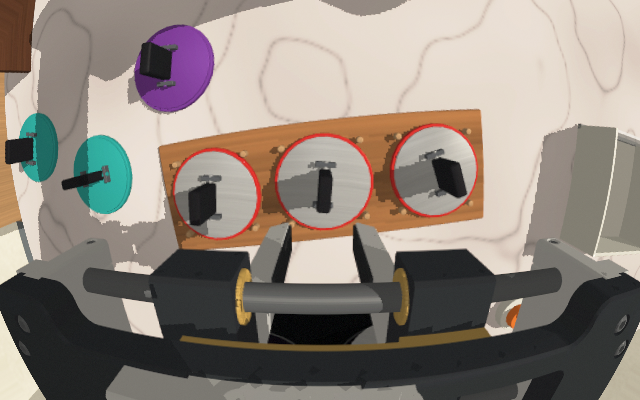

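The wrist view shows the rest with three lids: lid A (+y) at (434,170), B in the middle at (324,182) and C (-y) at (217,193). The grips stand up between the pin feet. I'll fit the rings and grips.

```bash
cat > fit.py <<'E'
from h import *
from scipy.optimize import minimize, least_squares
def boxpts(x,y,yaw,tilt=0,zu=10):
    P=np.array([(a,b,c) for a in(-19,19) for b in(-7,7) for c in(-3,55)],float)
    P=Ro.from_euler('x',tilt).apply(P);P=Ro.from_euler('z',yaw).apply(P);return P+[x,y,zu+22]
def ring(T,f,u,v,z=26,w=52):
    i=f['image'].astype(int);m=(i[...,0]>150)&(i[...,1]<80)&(i[...,2]<80)
    q=np.argwhere(m)[:,::-1];q=q[np.hypot(*(q-[u,v]).T)<w]
    P=np.array([wonz(T,f,a,b,z)[:2] for a,b in q])
    # keep upper outer: robust circle fit
    r=least_squares(lambda p:np.hypot(P[:,0]-p[0],P[:,1]-p[1])-p[2],[*P.mean(0),59],loss='soft_l1');return r.x
def grip(T,f,x,y,yaw0,zu=10,tilt=False):
    c=wproj(T,f,[(x,y,zu+50)])[0];i=f['image'];m=(i.max(2)<50).astype(np.uint8)
    u,v=c.astype(int);k=np.zeros_like(m);k[max(v-32,0):v+32,max(u-30,0):u+30]=1;m&=k
    n,l,stt,_=cv2.connectedComponentsWithStats(m);j=1+np.argmax(stt[1:,4]);m=(l==j).astype(np.uint8)
    S=4;M=cv2.resize(m,None,fx=S,fy=S,interpolation=cv2.INTER_LINEAR)
    def cost(p):
        h=cv2.convexHull(((wproj(T,f,boxpts(p[0],p[1],p[2]/20,p[3]/20 if tilt else 0,zu))+.5)*S).astype(np.float32)).round().astype(np.int32)
        d=np.zeros_like(M);cv2.fillConvexPoly(d,h,1);return 1-(d&M).sum()/max((d|M).sum(),1)
    b=min((minimize(cost,[x,y,a*20,t],method='Nelder-Mead',options=dict(initial_simplex=np.array([x,y,a*20,t])+np.vstack([np.zeros(4),np.diag([5,5,4,3])]))) for a in(yaw0-.1,yaw0+.1) for t in((-2,2) if tilt else (0,))),key=lambda r:r.fun)
    return b.x/[1,1,20,20],b.fun,m.sum()
E
python3 - <<'E'
from fit import *
import pickle
s,f=pickle.load(open('w.pkl','rb'));T=wpose(s,f)
for n,u,v,y in(('A',434,170,.17),('B',324,182,-.1),('C',217,193,-.1)):
    r=ring(T,f,u,v);g=grip(T,f,r[0],r[1],y);h=grip(T,f,r[0],r[1],y,tilt=True);print(n,r.round(1),g[0].round(2),round(g[1],3),h[0].round(2),round(h[1],3),g[2])
E
```

```text
A [460.3 -12.   57.2] [ 4.6146e+02 -1.0280e+01  4.1000e-01 -7.0000e-02] 0.159 [ 4.6147e+02 -8.2900e+00  2.8000e-01  7.0000e-02] 0.117 891
B [ 461.4 -151.4   57.2] [ 4.6203e+02 -1.5172e+02 -1.7000e-01  1.2000e-01] 0.178 [ 4.6259e+02 -1.5081e+02 -1.9000e-01  3.0000e-02] 0.178 540
C [ 461.8 -287.8   57.4] [ 4.6343e+02 -2.9108e+02 -3.3000e-01  1.2000e-01] 0.154 [ 4.6340e+02 -2.9329e+02 -1.7000e-01 -8.0000e-02] 0.105 917
```

```bash
sed -i 's/zu=10,tilt=False):/zu=10,tilt=False,th=50):/; s/i.max(2)<50/i.max(2)<th/' fit.py
python3 - <<'E'
from fit import *
import pickle
s,f=pickle.load(open('w.pkl','rb'));T=wpose(s,f);out=[]
for n,u,v,y in(('A',434,170,.17),('B',324,182,-.1),('C',217,193,-.1)):
    r=ring(T,f,u,v)
    for th in(40,65,80):
        g=grip(T,f,r[0],r[1],y,th=th);print(n,th,g[0][:3].round(2),round(g[1],3),g[2])
    c=f['image'][v-45:v+50,u-50:u+50].copy();c=cv2.resize(c,None,fx=2.6,fy=2.6,interpolation=cv2.INTER_CUBIC)
    cv2.polylines(c,[cv2.convexHull(((wproj(T,f,boxpts(r[0],r[1],y))-[u-50,v-45]+.5)*2.6).astype(np.float32)).astype(int)],1,(0,255,0),1)
    cv2.polylines(c,[cv2.convexHull(((wproj(T,f,boxpts(*g[0][:3]))-[u-50,v-45]+.5)*2.6).astype(np.float32)).astype(int)],1,(255,255,0),1);out.append(c)
save('ov',np.hstack(out))
E
```

```text
A 40 [460.81 -12.07   0.49] 0.271 757
A 65 [ 4.6191e+02 -9.9800e+00  3.7000e-01] 0.15 925
A 80 [ 4.6185e+02 -1.0410e+01  3.5000e-01] 0.138 965
B 40 [ 4.6224e+02 -1.5159e+02 -1.7000e-01] 0.214 513
B 65 [ 4.6227e+02 -1.5219e+02 -1.7000e-01] 0.161 576
B 80 [ 4.6205e+02 -1.5189e+02 -1.7000e-01] 0.134 607
C 40 [ 4.6367e+02 -2.9125e+02 -3.6000e-01] 0.174 892
C 65 [ 4.630e+02 -2.914e+02 -2.700e-01] 0.129 957
C 80 [ 4.6326e+02 -2.9127e+02 -2.8000e-01] 0.116 990
```

View pics/ov.png

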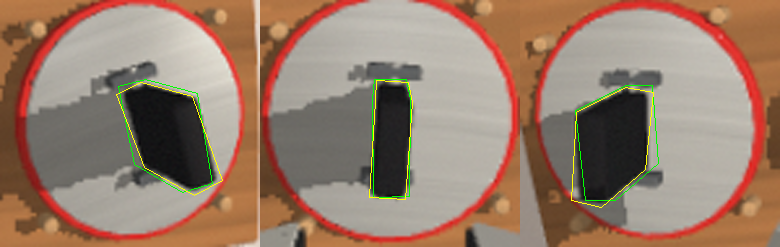

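The overlay shows the fit hulls on the three grips. The far-foot bars run along each lid's y, A from (108,80) to (155,68), B from (368,70) to (420,73) and C from (600,79) to (661,78), so I take yaw from those.

Run:
```python
from fit import *
import pickle
s,f=pickle.load(open('w.pkl','rb'));T=wpose(s,f)
for n,u,v,o,a,b,c,d in(('A',434,170,0,(108,82),(155,69),(131,75),(145,176)),('B',324,182,260,(366,71),(421,73),(393,72),(388,174)),('C',217,193,520,(601,79),(661,78),(631,78),(638,178))):
    P=[wonz(T,f,(p[0]-o)/2.6+u-50,(p[1])/2.6+v-45,30)[:2] for p in(a,b,c,d)]
    e=P[1]-P[0];g=P[3]-P[2];print(n,'bar yaw',np.arctan2(-e[0],e[1]).round(3),'feet yaw',np.arctan2(g[1],g[0]).round(3),'len',np.hypot(*e).round(),np.hypot(*g).round(),'mid',((P[2]+P[3])/2).round(1),P[2].round(1))
```

```text
A bar yaw 0.181 feet yaw 0.111 len 24.0 49.0 mid [462.6 -12.7] [438.3 -15.4]
B bar yaw -0.14 feet yaw -0.15 len 24.0 47.0 mid [ 462.7 -151. ] [ 439.7 -147.5]
C bar yaw -0.105 feet yaw -0.113 len 31.0 49.0 mid [ 463.6 -291. ] [ 439.5 -288.3]
```

Emit:
{"op": "arm_command", "data": {"deltas": [[0, 0, 40, 0.04, 0.3], [0, 0, 40, 0, 0.3], [0, 0, 30, 0, 0.3], [0, 0, 15, 0, 0.3], [0, 0, 10, 0, 0.25], [0, 0, 0, 0, 0.25], [0, 0, 0, 0, 0.25], [0, 0, 0, 0, 0.25]], "newtons": 3}}

```text
time_s: 3.15
ee_pos: [463.1, -150.7, 93.4]
orientation: [-3.141, 0.002, 3.002]
ft_force: [0.3, -0.1, 0.6]
finger_gap: 0.253
grip_force: 0.0
```

```bash
cat >> h.py <<'E'
def avg(n=5):
    S=[];w=None
    for k in range(n):
        w=ctrl.grab_frame('wrist');S.append(ctrl.get_state())
    m=lambda k:np.mean([s[k] for s in S],0)
    s=S[-1];y=m('orientation')[2];F=m('ft_force');ps=m('ee_pos')
    ty=np.array([np.sin(y),-np.cos(y)])
    print(round(s['time_s'],2),'p',ps.round(2),'yaw',round(y,3),'F',F.round(2),'Fty',round(float(F[:2]@ty),2),'sd',np.std([q['ft_force'][1] for q in S]).round(2),'M',m('torque').round(3),'gap',round(m('finger_gap')*94,1),'g',round(m('grip_force'),2));return w,ps,y
E
python3 - <<'E'
from h import *
w,ps,y=avg();save('w2',w['image'])
E
```

```text
3.4 p [ 462.72 -150.5    92.92] yaw 3.002 F [ 0.21 -0.27  0.14] Fty -0.24 sd 0.27 M [0.006 0.022 0.023] gap 23.5 g 0.0
```

View pics/w2.png

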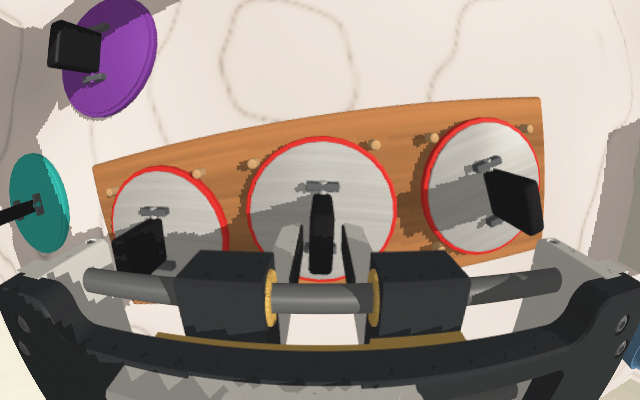

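The middle lid's grip stands between the fingers, at (320,235) with the finger faces at about x=300 and x=342. There's no contact yet. I nudge sideways.

Emit:
{"op": "arm_command", "data": {"deltas": [[0, 1, 0, 0, 0.25], [0, 1, 0, 0, 0.25], [0, 1, 0, 0, 0.25], [0, 0.5, 0, 0, 0.25], [0, 0.5, 0, 0, 0.25], [0, 0.5, 0, 0, 0.25], [0, 0, 0, 0, 0.25], [0, 0, 0, 0, 0.25]]}}

```text
time_s: 4.4
ee_pos: [463.1, -146.1, 92.5]
orientation: [-3.141, 0.0, 3.002]
ft_force: [-0.3, -0.9, 0.3]
finger_gap: 0.249
grip_force: 0.9
```

```bash
python3 -c "
from h import *
avg()"
```

```text
4.65 p [ 463.08 -146.02   92.5 ] yaw 3.002 F [-0.42 -2.06 -0.54] Fty -2.1 sd 0.2 M [-0.37   0.122 -0.023] gap 23.4 g 0.99
```

Emit:
{"op": "arm_command", "data": {"deltas": [[0, 0.3, 0, 0, 0.25], [0, 0.2, 0, 0, 0.25], [0, 0, 0, 0, 0.25], [0, 0, 0, 0, 0.25], [0, 0, 0, 0, 0.25], [0, 0, 0, 0, 0.25], [0, 0, 0, 0, 0.25], [0, 0, 0, 0, 0.25]]}}

```text
time_s: 5.65
ee_pos: [463.2, -145.4, 92.5]
orientation: [-3.141, 0.0, 3.002]
ft_force: [0.1, -2.6, 0.9]
finger_gap: 0.252
grip_force: 1.4
```

```bash
python3 -c "
from h import *
avg()"
```

```text
5.9 p [ 463.24 -145.42   92.53] yaw 3.002 F [-0.06 -2.65  0.33] Fty -2.64 sd 0.77 M [-0.586 -0.003 -0.031] gap 23.6 g 1.43
```

The force grows with displacement (1.9 to 2.4 N for +0.5 mm), so the middle lid is sound. On to lid A.

Emit:
{"op": "arm_command", "data": {"deltas": [[0, -5.5, 0, 0, 0.25], [0, 0, 45, 0, 0.25], [0, 0, 0, 0, 0.25], [0, 0, 0, 0, 0.25], [0, 0, 0, 0, 0.25], [0, 0, 0, 0, 0.25], [0, 0, 0, 0, 0.25], [0, 0, -45, 0, 0.25]]}}

```text
time_s: 6.9
ee_pos: [458.4, -148.4, 88.9]
orientation: [3.137, -0.011, 3.002]
ft_force: [0.6, 0.0, 0.6]
finger_gap: 0.249
grip_force: 0.0
```

I got the sign wrong there: tool z points down, so that call lowered the fingertips about 45 mm beside the grip, to roughly the disc surface, before coming back up. I'll check that lid B and its grip are undisturbed before going on.

Run:
```python
from fit import *
import pickle
w,ps,y=avg(3);s=st();T=wpose(s,w)
c=wproj(T,w,[(462,-151.5,26)])[0];print(c,ring(T,w,*c,w=80).round(1))
save('w3',w['image'])
```

```text
7.05 p [ 462.83 -150.94   94.86] yaw 3.002 F [ 1.3  -0.41  0.74] Fty -0.22 sd 0.93 M [-0.038 -0.048  0.004] gap 23.6 g 0.0
7.05 [ 462.3 -150.7   93.2] [-3.141  0.     3.002] F [ 0.88  0.67 -1.07] M [0.004 0.055 0.028] gap 0.25 g 0.0
[321.46650313 215.52318951] [ 459.5 -150.3   56.2]
```

View pics/w3.png

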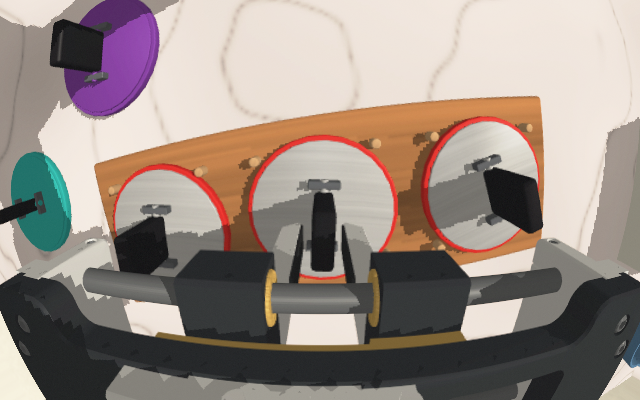

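Lid B looks the same as before: ring at (322,208), grip upright at (322,232), still seated. Now over to lid A (up is -z).

Emit:
{"op": "arm_command", "data": {"deltas": [[0, 0, -45, 0, 0.3], [6.8, 46, 0, 0, 0.3], [6.8, 46, 0, 0, 0.3], [6.8, 46, 0, 0, 0.3], [0, 0, 0, -0.15, 0.3], [0, 0, 0, -0.15, 0.3], [0, 0, 20, 0, 0.3], [0, 0, 0, 0, 0.3]]}}

```text
time_s: 8.05
ee_pos: [458.4, -10.4, 114.2]
orientation: [3.138, -0.007, -2.981]
ft_force: [-0.3, -0.5, -1.1]
finger_gap: 0.301
grip_force: 0.0
```

Emit:
{"op": "arm_command", "data": {"deltas": [[0, 0, 15, 0, 0.3], [0, 0, 10, 0, 0.25], [0, 0, 0, 0, 0.25], [0, 1, 0, 0, 0.25], [0, 1, 0, 0, 0.25], [0, 0, 0, 0, 0.25], [0, 0, 0, 0, 0.25], [0, 0, 0, 0, 0.25]]}}

```text
time_s: 9.05
ee_pos: [461.2, -9.4, 92.6]
orientation: [-3.141, 0.0, -2.981]
ft_force: [-0.4, 0.3, -0.0]
finger_gap: 0.252
grip_force: 0.0
```

```bash
python3 -c "
from h import *
avg()"
```

```text
9.3 p [461.11  -9.36  92.48] yaw -2.981 F [ 0.2  -0.11  0.02] Fty -0.14 sd 0.24 M [0.011 0.027 0.006] gap 23.6 g 0.0
```

Emit:
{"op": "arm_command", "data": {"deltas": [[0, 1, 0, 0, 0.25], [0, 0.5, 0, 0, 0.25], [0, 0.5, 0, 0, 0.25], [0, 0.5, 0, 0, 0.25], [0, 0.5, 0, 0, 0.25], [0, 0.5, 0, 0, 0.25], [0, 0, 0, 0, 0.25], [0, 0, 0, 0, 0.25]]}}

```text
time_s: 10.3
ee_pos: [460.5, -5.9, 92.5]
orientation: [-3.142, 0.0, -2.981]
ft_force: [0.1, -0.3, -0.5]
finger_gap: 0.249
grip_force: 0.0
```

```bash
python3 -c "
from h import *
avg()"
```

```text
10.55 p [460.54  -5.89  92.46] yaw -2.981 F [-0.13 -0.31 -0.14] Fty -0.29 sd 0.67 M [0.013 0.007 0.024] gap 23.5 g 0.02
```

Emit:
{"op": "arm_command", "data": {"deltas": [[0, 0.5, 0, 0, 0.25], [0, 0.5, 0, 0, 0.25], [0, 0.2, 0, 0, 0.25], [0, 0, 0, 0, 0.25], [0, 0, 0, 0, 0.25], [0, 0, 0, 0, 0.25], [0, 0, 0, 0, 0.25], [0, 0, 0, 0, 0.25]]}}

```text
time_s: 11.55
ee_pos: [460.4, -4.8, 92.5]
orientation: [-3.141, 0.0, -2.981]
ft_force: [-1.7, -3.4, 1.0]
finger_gap: 0.247
grip_force: 1.7
```

```bash
python3 -c "
from h import *
avg()"
```

```text
11.8 p [460.4   -4.78  92.54] yaw -2.981 F [-0.93 -4.05  1.21] Fty -3.85 sd 0.13 M [-0.717  0.173 -0.001] gap 23.6 g 1.77
```

Lid A pushes back with about 3.7 N after about 1.1 mm, so it's sound. On to lid C.

Emit:
{"op": "arm_command", "data": {"deltas": [[0, -6.7, 0, 0, 0.25], [0, 0, -45, 0, 0.3], [8.6, -55.3, 0, 0, 0.3], [8.6, -55.3, 0, 0, 0.3], [8.6, -55.3, 0, 0, 0.3], [8.6, -55.3, 0, 0, 0.3], [8.6, -55.3, 0, 0, 0.3], [0, 0, 0, 0.135, 0.3]]}}

```text
time_s: 12.8
ee_pos: [463.0, -294.4, 137.4]
orientation: [3.141, 0.001, -3.125]
ft_force: [-0.0, -0.4, -0.1]
finger_gap: 0.303
grip_force: 0.0
```

Emit:
{"op": "arm_command", "data": {"deltas": [[0, 0, 0, 0.135, 0.3], [0, 0, 20, 0, 0.3], [0, 0, 15, 0, 0.3], [0, 0, 10, 0, 0.25], [0, 0, 0, 0, 0.25], [0, 1, 0, 0, 0.25], [0, 1, 0, 0, 0.25], [0, 0, 0, 0, 0.25]]}}

```text
time_s: 13.8
ee_pos: [463.5, -289.2, 92.9]
orientation: [-3.141, 0.001, 3.032]
ft_force: [0.8, 0.3, -0.9]
finger_gap: 0.249
grip_force: 0.0
```

```bash
python3 -c "
from h import *
avg()"
```

```text
14.05 p [ 463.4  -289.21   92.69] yaw 3.032 F [0.06 0.23 0.13] Fty 0.24 sd 0.47 M [ 0.03  -0.018 -0.02 ] gap 23.6 g 0.0
```

Emit:
{"op": "arm_command", "data": {"deltas": [[0, 1, 0, 0, 0.25], [0, 0.5, 0, 0, 0.25], [0, 0.5, 0, 0, 0.25], [0, 0.5, 0, 0, 0.25], [0, 0.5, 0, 0, 0.25], [0, 0.5, 0, 0, 0.25], [0, 0.5, 0, 0, 0.25], [0, 0.5, 0, 0, 0.25]]}}

```text
time_s: 15.05
ee_pos: [463.8, -284.8, 92.5]
orientation: [-3.141, 0.0, 3.032]
ft_force: [-0.7, -1.0, -0.1]
finger_gap: 0.251
grip_force: 0.3
```

```bash
python3 -c "
from h import *
avg()"
```

```text
15.3 p [ 463.83 -284.73   92.53] yaw 3.032 F [-0.25 -0.6   0.39] Fty -0.62 sd 0.32 M [-0.085  0.028 -0.009] gap 23.5 g 0.22
```

Emit:
{"op": "arm_command", "data": {"deltas": [[0, 0.5, 0, 0, 0.25], [0, 0.5, 0, 0, 0.25], [0, 0, 0, 0, 0.25], [0, 0, 0, 0, 0.25], [0, 0, 0, 0, 0.25], [0, 0, 0, 0, 0.25], [0, 0, 0, 0, 0.25], [0, 0, 0, 0, 0.25]]}}

```text
time_s: 16.3
ee_pos: [463.9, -283.7, 92.5]
orientation: [-3.142, 0.0, 3.032]
ft_force: [-0.3, -0.5, 0.6]
finger_gap: 0.249
grip_force: 0.2
```

```bash
python3 -c "
from h import *
avg()"
```

```text
16.55 p [ 463.91 -283.68   92.47] yaw 3.032 F [ 0.19 -0.4   0.59] Fty -0.37 sd 0.24 M [-0.091 -0.023 -0.003] gap 23.5 g 0.23
```

Lid C's grip yields freely (about 0.4 N, no rise over 1 mm), so it's the loose one. Now rock it to the stop.

Emit:
{"op": "arm_command", "data": {"deltas": [[0, 0.6, 0, 0, 0.25], [0, 0.6, 0, 0, 0.25], [0, 0.6, 0, 0, 0.25], [0, 0.6, 0, 0, 0.25], [0, 0.6, 0, 0, 0.25], [0, 0.5, 0, 0, 0.25], [0, 0, 0, 0, 0.25], [0, 0, 0, 0, 0.25]]}}

```text
time_s: 17.55
ee_pos: [464.2, -280.1, 92.4]
orientation: [3.141, -0.0, 3.032]
ft_force: [0.1, -1.0, 0.1]
finger_gap: 0.25
grip_force: 0.2
```

```bash
python3 -c "
from h import *
avg(3)"
```

```text
17.7 p [ 464.23 -280.13   92.39] yaw 3.032 F [ 0.33 -0.32  0.84] Fty -0.29 sd 0.39 M [-0.064  0.02  -0.019] gap 23.4 g 0.17
```

Emit:
{"op": "arm_command", "data": {"deltas": [[0, 0.4, 0, 0, 0.25], [0, 0.3, 0, 0, 0.25], [0, 0.2, 0, 0, 0.25], [0, 0, 0, 0, 0.25], [0, 0, 0, 0, 0.25], [0, 0, 0, 0, 0.25], [0, 0, 0, 0, 0.25], [0, 0, 0, 0, 0.25]]}}

```text
time_s: 18.7
ee_pos: [464.4, -279.3, 92.5]
orientation: [-3.142, 0.0, 3.032]
ft_force: [0.2, -0.2, 0.1]
finger_gap: 0.248
grip_force: 0.2
```

```bash
python3 -c "
from h import *
avg(2)"
```

```text
18.8 p [ 464.37 -279.3    92.46] yaw 3.032 F [ 0.08 -0.05 -0.06] Fty -0.05 sd 0.11 M [-0.069  0.009  0.015] gap 23.5 g 0.19
```

Emit:
{"op": "arm_command", "data": {"deltas": [[0, 0.4, 0, 0, 0.25], [0, 0.3, 0, 0, 0.25], [0, 0.3, 0, 0, 0.25], [0, 0, 0, 0, 0.25], [0, 0, 0, 0, 0.25], [0, 0, 0, 0, 0.25], [0, 0, 0, 0, 0.25], [0, 0, 0, 0, 0.25]]}}

```text
time_s: 19.8
ee_pos: [464.5, -278.3, 92.5]
orientation: [3.142, -0.0, 3.032]
ft_force: [-0.1, -0.5, -0.2]
finger_gap: 0.247
grip_force: 0.2
```

```bash
python3 -c "
from h import *
avg(2)"
```

```text
19.9 p [ 464.48 -278.32   92.46] yaw 3.032 F [-0.4  -0.51 -0.71] Fty -0.56 sd 0.51 M [-0.085 -0.018 -0.019] gap 23.6 g 0.18
```

Emit:
{"op": "arm_command", "data": {"deltas": [[0, 0.3, 0, 0, 0.25], [0, 0.3, 0, 0, 0.25], [0, 0.3, 0, 0, 0.25], [0, 0, 0, 0, 0.25], [0, 0, 0, 0, 0.25], [0, 0, 0, 0, 0.25], [0, 0, 0, 0, 0.25], [0, 0, 0, 0, 0.25]]}}

```text
time_s: 20.9
ee_pos: [464.6, -277.5, 92.5]
orientation: [-3.141, 0.0, 3.032]
ft_force: [0.3, -0.3, 0.2]
finger_gap: 0.249
grip_force: 0.5
```

```bash
python3 -c "
from h import *
avg(2)"
```

```text
21.0 p [ 464.61 -277.47   92.49] yaw 3.032 F [ 0.23 -1.45 -0.23] Fty -1.41 sd 0.24 M [-0.244 -0.035 -0.009] gap 23.5 g 0.54
```

Emit:
{"op": "arm_command", "data": {"deltas": [[0, 0.3, 0, 0, 0.25], [0, 0, 0, 0, 0.25], [0, 0, 0, 0, 0.25], [0, 0, 0, 0, 0.25], [0, 0, 0, 0, 0.25], [0, 0, 0, 0, 0.25], [0, 0, 0, 0, 0.25], [0, 0, 0, 0, 0.25]]}}

```text
time_s: 22.0
ee_pos: [464.7, -277.1, 92.5]
orientation: [-3.142, 0.0, 3.032]
ft_force: [0.0, -3.1, -0.7]
finger_gap: 0.255
grip_force: 1.3
```

Run:
```python
from fit import *
w,ps,y=avg(2);save('w4',w['image'])
s=ctrl.get_state();b=np.array(ps);d=b[:2]
import pickle
f=pickle.load(open('f.pkl','rb'))['top']
# canister rim refine: white rim pixels
im=f['image'];c=cv2.resize(im[165:255,120:240],None,fx=6,fy=6,interpolation=cv2.INTER_CUBIC);save('can',c)
```

```text
22.1 p [ 464.65 -277.13   92.49] yaw 3.032 F [ 0.3  -2.82 -1.02] Fty -2.77 sd 0.83 M [-0.568 -0.036 -0.007] gap 23.4 g 1.29
```

View pics/can.png

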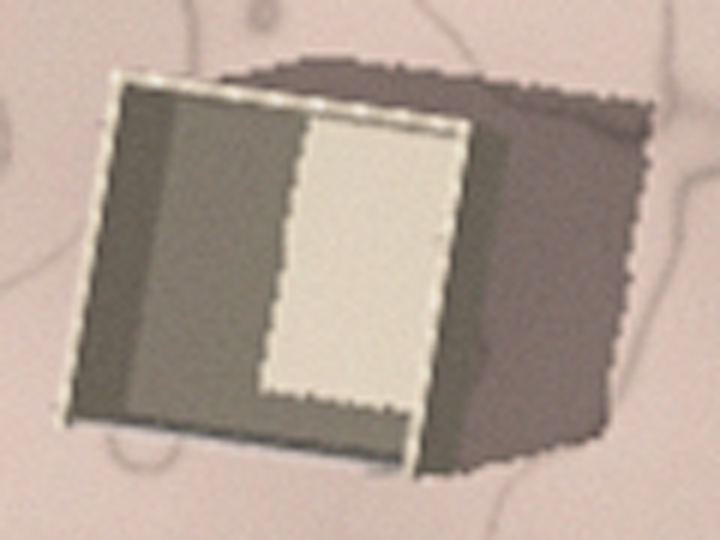

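The hard stop is reached at 2.8 N with the lid seated. In the canister crop the rim corners are at (113,73), (471,120), (415,475) and (65,425), and it's empty inside. Now the grasp, at 3 N first.

Emit:
{"op": "arm_command", "data": {"deltas": [[0, -2, 0, 0, 0.4], [0, -5.5, 0, 0, 0.4], [0, -5.9, 0, 0, 0.4], [0, 0, 13, 0, 0.4], [0, 0, 14, 0, 0.4], [0, 0, 0, 0, 0.4], [0, 0, 0, 0, 0.1], [0, 0, 0, 0, 0.1]], "newtons": 3}}

```text
time_s: 23.1
ee_pos: [463.4, -290.5, 65.8]
orientation: [-3.141, 0.0, 3.032]
ft_force: [0.2, 0.4, 0.3]
finger_gap: 0.224
grip_force: 0.2
```

Run:
```python
from fit import *
import pickle
avg(3)
f=pickle.load(open('f.pkl','rb'))['top']
C=np.array([onz(f,u/6+119.6,v/6+164.6,85)[:2] for u,v in((113,73),(471,120),(415,475),(65,425))])
print(C.round(1),C.mean(0).round(1))
for a,b in((3,0),(2,1)): e=C[b]-C[a];print(np.arctan2(e[1],e[0]).round(3),np.hypot(*e).round())
for a,b in((0,1),(3,2)): e=C[a]-C[b];print(np.arctan2(-e[0],e[1]).round(3),np.hypot(*e).round())
```

```text
23.25 p [ 463.44 -290.3    65.9 ] yaw 3.032 F [0.7  2.04 1.52] Fty 2.11 sd 1.33 M [ 0.4   -0.068 -0.031] gap 15.8 g 2.08
[[623.4 419.8]
 [594.1 232.2]
 [408.7 263.2]
 [439.3 445.3]] [516.4 340.1]
-0.138 186.0
-0.166 188.0
-0.155 190.0
-0.166 185.0
```

Emit:
{"op": "arm_command", "data": {"deltas": [[0, 0, 0, 0, 0.05], [0, 0, 0, 0, 0.05], [0, 0, 0, 0, 0.05], [0, 0, -4, 0, 0.05], [0, 0, -8, 0, 0.05], [0, 0, -15, 0, 0.05], [0, 0, -20, 0, 0.05], [0, 0, -20, 0, 0.05]], "newtons": 25}}

```text
time_s: 24.25
ee_pos: [463.1, -290.7, 133.8]
orientation: [-3.141, 0.0, 3.032]
ft_force: [1.2, -0.6, -4.7]
finger_gap: 0.15
grip_force: 24.9
```

Emit:
{"op": "arm_command", "data": {"deltas": [[0, 0, -20, 0, 0.05], [0, 0, -20, 0, 0.05], [0, 0, -10, 0, 0.05], [0, 0, 0, 0, 0.05], [0, 0, 0, 0, 0.05], [0, 0, 0, 0, 0.05], [0, 0, 0, 0, 0.05], [0, 0, 0, 0, 0.05]]}}

```text
time_s: 25.25
ee_pos: [463.1, -290.4, 182.2]
orientation: [3.141, -0.0, 3.032]
ft_force: [-0.4, 0.3, -5.2]
finger_gap: 0.146
grip_force: 24.9
```

Run:
```python
from fit import *
w,ps,y=avg(2);save('w5',w['image'])
```

```text
25.35 p [ 463.13 -290.39  182.3 ] yaw 3.032 F [ 0.72 -0.01 -5.13] Fty 0.07 sd 0.38 M [ 0.003 -0.006 -0.017] gap 14.1 g 24.91
```

View pics/w5.png

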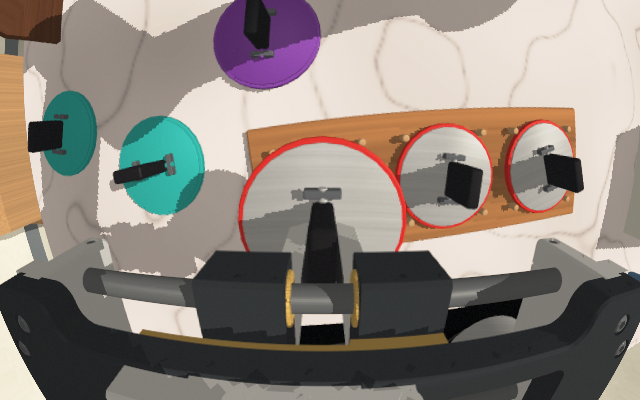

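The lid is lifted level (weight 5.1 N) with its ring at (322,215). Lids B (445,178) and A (541,168) are still seated. Carrying it to the canister.

Emit:
{"op": "arm_command", "data": {"deltas": [[2, 20, 0, 0, 0.05], [2, 40, 0, 0, 0.05], [2, 55, 0, 0, 0.05], [2, 55, 0, 0, 0.05], [2, 55, 0, 0, 0.05], [2, 55, 0, 0, 0.05], [2, 55, 0, 0, 0.05], [2, 55, 0, 0, 0.05]]}}

```text
time_s: 26.35
ee_pos: [489.2, 101.6, 182.7]
orientation: [3.141, 0.001, 3.032]
ft_force: [1.0, 0.1, -4.6]
finger_gap: 0.152
grip_force: 24.9
```

Emit:
{"op": "arm_command", "data": {"deltas": [[0, 55, 0, 0, 0.05], [0, 55, 0, 0, 0.05], [0, 55, 0, 0, 0.05], [0, 40, 0, 0, 0.05], [0, 25, 0, 0, 0.05], [0, 12.5, 0, 0, 0.05], [0, 0, 0, 0, 0.05], [0, 0, 0, 0, 0.05]]}}

```text
time_s: 27.35
ee_pos: [516.3, 339.2, 182.3]
orientation: [-3.141, -0.0, 3.031]
ft_force: [0.3, -0.9, -5.3]
finger_gap: 0.151
grip_force: 24.9
```

Run:
```python
from fit import *
w,ps,y=avg(3);s=st();T=wpose(s,w)
im=w['image'].copy()
def sq(h,z,c=(516.4,340.1),a=-.158):
    P=np.array([(i,j) for k in range(4) for t in np.linspace(0,1,12) for i,j in [np.array([(-h,-h),(h,-h),(h,h),(-h,h)][k])*(1-t)+np.array([(-h,-h),(h,-h),(h,h),(-h,h)][(k+1)%4])*t]])
    P=P@np.array([[np.cos(a),np.sin(a)],[-np.sin(a),np.cos(a)]])+c;return np.c_[P,np.full(len(P),z)]
for z,c in((85,(0,255,0)),(6,(255,0,255))):
    cv2.polylines(im,[wproj(T,w,sq(95 if z>50 else 89,z)).astype(int)],1,c,1)
save('w6',im)
```

```text
27.5 p [516.56 339.12 182.46] yaw 3.031 F [ 0.35  0.01 -4.67] Fty 0.05 sd 0.21 M [ 0.021 -0.018 -0.008] gap 13.8 g 24.93
27.5 [516.6 339.2 182.5] [-3.141 -0.     3.031] F [ 0.04 -0.28 -4.92] M [ 0.053 -0.01   0.008] gap 0.146 g 24.93
```

View pics/w6.png

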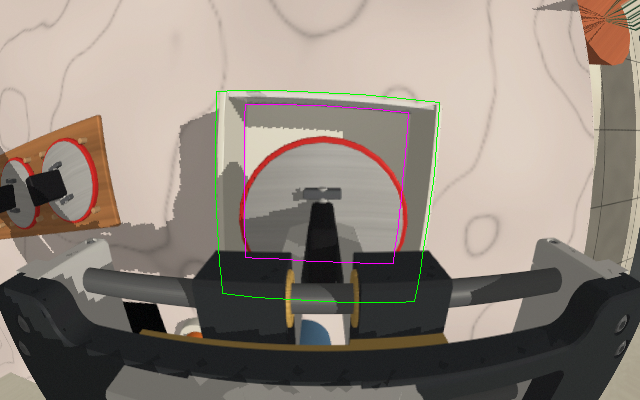

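The overlay fits the canister rim (green) and floor (magenta) well, and the lid hangs centred over it. Lowering.

Emit:
{"op": "arm_command", "data": {"deltas": [[0, 0, 10, 0, 0.05], [0, 0, 20, 0, 0.05], [0, 0, 25, 0, 0.05], [0, 0, 25, 0, 0.05], [0, 0, 18, 0, 0.05], [0, 0, 10, 0, 0.05], [0, 0, 6, 0, 0.05], [0, 0, 3, 0, 0.05]]}}

```text
time_s: 28.5
ee_pos: [517.0, 340.2, 65.7]
orientation: [3.141, 0.001, 3.032]
ft_force: [-0.4, -0.2, -4.4]
finger_gap: 0.148
grip_force: 24.9
```

Emit:
{"op": "arm_command", "data": {"deltas": [[0, 0, 0.5, 0, 0.05], [0, 0, 0.5, 0, 0.05], [0, 0, 0.5, 0, 0.05], [0, 0, 0.5, 0, 0.05], [0, 0, 0.3, 0, 0.05], [0, 0, 0.3, 0, 0.05], [0, 0, 0, 0, 0.05], [0, 0, 0, 0, 0.05]]}}

```text
time_s: 29.5
ee_pos: [516.6, 340.0, 62.9]
orientation: [3.142, 0.0, 3.032]
ft_force: [-0.2, -1.2, -4.0]
finger_gap: 0.149
grip_force: 24.9
```

```bash
python3 -c "
from h import *
avg(3)"
```

```text
29.65 p [516.6  340.03  62.9 ] yaw 3.032 F [ 0.3   0.13 -4.55] Fty 0.17 sd 0.36 M [0.073 0.007 0.005] gap 13.9 g 24.93
```

Emit:
{"op": "arm_command", "data": {"deltas": [[0, 0, 0.3, 0, 0.05], [0, 0, 0.3, 0, 0.05], [0, 0, 0.2, 0, 0.05], [0, 0, 0.2, 0, 0.05], [0, 0, 0, 0, 0.05], [0, 0, 0, 0, 0.05], [0, 0, 0, 0, 0.05], [0, 0, 0, 0, 0.05]]}}

```text
time_s: 30.65
ee_pos: [516.6, 340.1, 62.0]
orientation: [3.142, 0.0, 3.032]
ft_force: [-1.4, 0.0, -2.4]
finger_gap: 0.148
grip_force: 24.9
```

```bash
python3 -c "
from h import *
avg(3)"
```

```text
30.8 p [516.55 340.03  61.94] yaw 3.032 F [-0.63 -0.27 -2.37] Fty -0.33 sd 0.8 M [0.051 0.147 0.   ] gap 13.9 g 24.93
```

Emit:
{"op": "arm_command", "data": {"deltas": [[0, 0, 0.2, 0, 0.05], [0, 0, 0.2, 0, 0.05], [0, 0, 0.1, 0, 0.05], [0, 0, 0, 0, 0.05], [0, 0, 0, 0, 0.05], [0, 0, 0, 0, 0.05], [0, 0, 0, 0, 0.05], [0, 0, 0, 0, 0.05]]}}

```text
time_s: 31.8
ee_pos: [516.6, 340.0, 61.9]
orientation: [-3.141, -0.0, 3.032]
ft_force: [-4.2, -2.3, 6.0]
finger_gap: 0.148
grip_force: 24.9
```

```bash
python3 -c "
from h import *
avg(3)"
```

```text
31.95 p [516.63 340.04  61.88] yaw 3.032 F [-4.07 -1.84  5.54] Fty -2.28 sd 0.43 M [-0.355  0.874  0.027] gap 13.9 g 24.94
```

Emit:
{"op": "arm_command", "data": {"deltas": [[0, 0, 0, 0, 0.25], [0, 0, 0, 0, 0.25], [0, 0, 0, 0, 0.25], [0, 0, -4, 0, 0.25], [0, 0, -10, 0, 0.25], [0, 0, -9, 0, 0.25], [0, 0, -4, 0, 0.25], [0, 0, 0, 0, 0.25]]}}

```text
time_s: 32.95
ee_pos: [516.8, 340.1, 89.0]
orientation: [3.141, 0.001, 3.032]
ft_force: [0.5, 0.1, 0.0]
finger_gap: 0.251
grip_force: 0.0
```

Emit:
{"op": "arm_command", "data": {"deltas": [[0, 1, 0, 0, 0.25], [0, 1.5, 0, 0, 0.25], [0, 1.5, 0, 0, 0.25], [0, 1.5, 0, 0, 0.25], [0, 1.5, 0, 0, 0.25], [0, 1.5, 0, 0, 0.25], [0, 1.2, 0, 0, 0.25], [0, 0.8, 0, 0, 0.25]], "newtons": 3}}

```text
time_s: 33.95
ee_pos: [517.8, 350.5, 88.4]
orientation: [3.142, 0.0, 3.032]
ft_force: [-0.9, -1.2, 0.0]
finger_gap: 0.25
grip_force: 0.3
```

```bash
python3 -c "
from h import *
avg(3)"
```

```text
34.1 p [517.74 350.57  88.37] yaw 3.032 F [-0.05  0.31  0.73] Fty 0.3 sd 0.38 M [-0.053  0.025  0.015] gap 23.3 g 0.13
```

Contact is light and the grip moves freely. Continuing to the stop.

Emit:
{"op": "arm_command", "data": {"deltas": [[0, 0.4, 0, 0, 0.25], [0, 0.4, 0, 0, 0.25], [0, 0.3, 0, 0, 0.25], [0, 0.3, 0, 0, 0.25], [0, 0, 0, 0, 0.25], [0, 0, 0, 0, 0.25], [0, 0, 0, 0, 0.25], [0, 0, 0, 0, 0.25]]}}

```text
time_s: 35.1
ee_pos: [517.8, 351.9, 88.3]
orientation: [3.142, -0.0, 3.032]
ft_force: [0.2, -0.4, -0.5]
finger_gap: 0.254
grip_force: 0.2
```

```bash
python3 -c "
from h import *
avg(2)"
```

```text
35.2 p [517.85 351.86  88.33] yaw 3.032 F [ 0.26 -0.88  0.73] Fty -0.84 sd 0.05 M [-0.061 -0.036 -0.006] gap 23.7 g 0.15
```

Emit:
{"op": "arm_command", "data": {"deltas": [[0, 0.3, 0, 0, 0.25], [0, 0.3, 0, 0, 0.25], [0, 0.2, 0, 0, 0.25], [0, 0, 0, 0, 0.25], [0, 0, 0, 0, 0.25], [0, 0, 0, 0, 0.25], [0, 0, 0, 0, 0.25], [0, 0, 0, 0, 0.25]]}}

```text
time_s: 36.2
ee_pos: [517.9, 352.5, 88.3]
orientation: [-3.141, -0.0, 3.032]
ft_force: [-0.5, -1.0, 1.2]
finger_gap: 0.252
grip_force: 1.1
```

```bash
python3 -c "
from h import *
avg(2)"
```

```text
36.3 p [517.93 352.53  88.33] yaw 3.032 F [ 0.53 -2.38  1.15] Fty -2.31 sd 0.59 M [-0.442 -0.025  0.008] gap 23.5 g 1.11
```

At the stop (2.3 N). Backing off, opening and rising clear.

Emit:
{"op": "arm_command", "data": {"deltas": [[0, -1, 0, 0, 0.25], [0, -1, 0, 0, 0.3], [0, 0, 0, 0, 0.35], [0, 0, 0, 0, 0.4], [0, 0, 0, 0, 0.4], [0, 0, -10, 0, 0.4], [0, 0, -40, 0, 0.4], [0, 0, -50, 0, 0.4]]}}

```text
time_s: 37.3
ee_pos: [517.1, 350.3, 189.0]
orientation: [-3.141, -0.002, 3.032]
ft_force: [0.7, 0.8, -0.6]
finger_gap: 0.403
grip_force: 0.0
```

Emit:
{"op": "arm_command", "data": {"deltas": [[0, 0, -40, 0, 0.4], [0, 0, 0, 0, 0.4], [0, 0, 0, 0, 0.4], [0, 0, 0, 0, 0.4], [0, 0, 0, 0, 0.4], [0, 0, 0, 0, 0.4], [0, 0, 0, 0, 0.4], [0, 0, 0, 0, 0.4]]}}

```text
time_s: 38.3
ee_pos: [517.7, 350.7, 228.4]
orientation: [-3.142, -0.0, 3.032]
ft_force: [-0.8, -0.2, -0.2]
finger_gap: 0.397
grip_force: 0.0
```

Run:
```python
from fit import *
w,ps,y=avg(2);s=st();w=ctrl.grab_frame('wrist');T=wpose(s,w)
c=wproj(T,w,[(516.5,340,22)])[0];r=ring(T,w,*c,z=22,w=75);print('ring',r.round(1))
for th in(65,80):
    g=grip(T,w,516.5,340,-.11,zu=6,tilt=True,th=th);print(g[0].round(3),round(g[1],3),g[2], 'upright',round(grip(T,w,516.5,340,-.11,zu=6,th=th)[1],3))
# other lids, bystanders in the top view vs first
import pickle
f0=pickle.load(open('f.pkl','rb'))['top'];f1=ctrl.grab_frame('top')
d=np.abs(f0['image'].astype(int)-f1['image']).max(2)
for n,(u,v) in dict(A=(278,224),B=(321,223),C=(363,222),pot=(292,134),timer=(230,151),holder=(181,147)).items(): print(n,(d[v-18:v+18,u-18:u+18]>40).mean().round(3))
```

```text
38.4 p [517.76 350.66 228.4 ] yaw 3.032 F [-0.04  0.25  0.1 ] Fty 0.25 sd 0.05 M [ 0.028 -0.01   0.014] gap 37.9 g 0.0
38.4 [517.8 350.7 228.4] [3.142 0.    3.032] F [0.32 0.3  0.81] M [ 0.003 -0.033  0.035] gap 0.404 g 0.0
ring [515.  339.7  56.9]
[ 5.16164e+02  3.39655e+02 -1.02000e-01 -1.65000e-01] 0.112 793 upright 0.228
[ 5.16111e+02  3.39499e+02 -1.04000e-01 -1.68000e-01] 0.101 831 upright 0.233
A 0.005
B 0.444
C 0.905
pot 0.0
timer 0.0
holder 0.0
```

Run:
```python
from h import *
import pickle
f0=pickle.load(open('f.pkl','rb'))['top'];f1=ctrl.grab_frame('top')
for f in(f0,f1):
    i=f['image'].astype(int);red=(i[...,0]>1.8*i[...,1])&(i[...,0]>1.8*i[...,2])&(i[...,0]>50)&(abs(i[...,1]-i[...,2])<.25*i[...,0])
    for u,v in((278,224),(321,223)):
        m=np.zeros_like(red);m[v-22:v+23,u-20:u+21]=red[v-22:v+23,u-20:u+21];q=np.argwhere(m)[:,::-1].astype(np.float32)
        p=i[v-18:v+18,u-18:u+18].max(2)
        print(len(q),np.round(cv2.fitEllipseAMS(q),1) if 0 else [np.round(x,1) for x in cv2.fitEllipse(q)],'median brightness',np.median(p),'black',np.argwhere(p<38).mean(0).round(1))
```

```text
193 [array([277.2, 225.1]), array([35.2, 36. ]), np.float64(65.2)] median brightness 156.0 black [18.9 16.2]
185 [array([320. , 223.8]), array([35.4, 35.5]), np.float64(174.9)] median brightness 156.0 black [18.5 17.2]
189 [array([277.1, 225.1]), array([35.4, 35.6]), np.float64(64.5)] median brightness 166.0 black [19.1 16.2]
190 [array([319.9, 223.7]), array([35.3, 35.9]), np.float64(69.1)] median brightness 103.0 black [18.5 17. ]
```

Lids A and B haven't moved in the top view; B is only in the arm's shadow. The loose lid lies flat in the box with its grip over, so I hand in.

```bash
python3 -c "
from workcell import ctrl
print(ctrl.job_done())"
```

```text
the job is handed in; nothing more can be done
None
```

The loose lid (the one at the -y end of the rest) was rocked to its stop while seated, then set flat in the canister with its grip left at the stop. The two sound lids and the pot, timer and spoon holder have not moved. One slip on the way: a sign error briefly lowered the open fingers to about the middle lid's disc surface, and afterwards that lid looked undisturbed.

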